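# Hold the captive bolt behind its bracket for the nut

## Robot

A 7-joint arm with a two-finger parallel gripper is mounted at the origin on a cart in front of the work surface, level with it; the furniture and walls round the work are solid. World frame = base frame: x ahead of the robot, y to its left, z up, the work surface at z = 0. Lengths are in mm, angles in rad, forces in N, time in s.
With the tool pointing down it reaches from about 400 to 750 mm from the base axis. Payload 19.5 kg.
Tool frame: the origin (TCP) lies at the centre of the arm's flange, where the gripper is bolted on; the fingertips stand 173 mm ahead of it and the grasp point (between the pads) lies 155 mm ahead of it; z points along the fingers, y is the line along which they close (so a half turn about z gives the same grasp; the last joint's range is limited). The gripper opens to 85 mm and grips with 20 to 120 N. Pads are 22 mm wide; open, the fingers measure 114 mm over their backs; the gripper's body (76 mm by 85 mm) begins 54 mm behind the grasp point. The pads swing forward as they close: fully open they stand 13 mm farther back than shut.
Start: joints at [1.197, 0.707, -0.028, 1.485, 0.022, 0.951, -0.075], TCP at [187.301, -543.631, 404.668] pointing down, gripper open.
Joint ranges: [-2.71, 2.71], [-0.32, 2.16], [-1.57, 1.52], [0, 2.45], [-1.46, 4.6], [0, 2.02], [-2.83, 2.83]. Speed limits (rad/s): [1.89, 1.89, 2.57, 2.57, 3.01, 3.01, 3.01].

## Interface

Orientations are given as [roll, pitch, yaw] about the fixed x, y, z axes, in that order (R = Rz(yaw) Ry(pitch) Rx(roll)).
In Python, from workcell import robot, grip, solver, grab_frame, ticket gives the robot as it stands. Calls block until the motion is done:
- robot.move_to(position, orientation): joint-space move of the TCP to a pose.
- robot.servo_line(position, ori=None, max_speed=150, guard=None): straight line of the TCP; ori=None keeps the orientation; max_speed is the mean speed in mm/s. With guard (N) it stops when the force on the tool has changed by that much, and returns True; else False.
- robot.move_j(angles): joint-space move.
- grip(opening, force=None): finger opening in mm; force is the grip in N (None keeps the last); returns when the fingers have stopped.
- robot.sleep(seconds).
- solver.solve_ik(position, orientation): joint angles nearest the present ones, or None.
- robot.observe(): the state.
- grab_frame(name): name is "side" or "top"; returns a dict with "image" (384x512x3 uint8, red, green, blue), "depth" (384x512 float32, mm along the optical axis (not along the pixel's ray), 0 where there is no reading), "fx", "fy", "cx", "cy" (pixels), "k1" (the pictures are not rectified: a ray, as slopes to the right and down, at radius r is drawn at 1 + k1 r^2 times it, then the intrinsics apply), "world_from_camera" (4x4, takes a point from camera to world coordinates). Camera axes: x right, y down, z forward; pixel columns grow to the right and rows downward; lengths in mm; the calibration is good to about 2 mm. A picture is of the moment at which its call begins.
A pose or a line that the arm cannot do raises robot.PlanningError and nothing moves.
- ticket.close_job(): hands the job in; it is judged then, once.
The state is a dict: "t": time; "q": joint angles; "joint_vel": joint speeds; "joint_efforts": joint torques, N m; "position": TCP position; "tool_rot": TCP orientation; "contact_force": force on the tool from outside, world axes, zero at the start; "wrist_torque": the same for the moment, N m; "gripper_width": finger opening in mm; "finger_force": force on a finger pad.
Only numpy, scipy, OpenCV 4.12 (cv2) and the standard library are available. Lean on these libraries where they do the work, as an engineer would, in place of code of your own. Each camera call takes 0.05 s, during which the arm holds its last target. There are 200 camera calls.

## Task

My mate will run a nut onto the anchor box's bolt from the front, so hold the bolt head for him behind the bracket. With the screwdriver that lies in front of the box, through the notch under its front edge, lever the box's hinged cover open and fold it right back (no fingers on the cover before it stands upright), then lay the screwdriver down on the stand, not dropping it. Reach down into the gap behind the bracket, grip the hidden bolt head by its two side flats so that it cannot turn, press it fully home against its collar and finish still holding it there; leave the other things where they lie.

Things in the scene. Friction and masses are not known exactly. Their poses are not given: they have to be found in the camera images.
- anchor_box: Grey steel box fixed on the stand. Origin: on the stand under the middle of the front face of its upright bracket; x points square into the box, y left along the bracket, z up. In mm: bracket plate x 0 to 6, y +-79; foot plate x -25 to 81, y +-96, 6 thick; end cheeks inside at y +-75; back wall x 66 to 70; walls 88 high, open on top under the cover: the gap is 60 wide in x, 150 long in y.
- notch (a point): Middle of the pry notch in the bracket's top edge, on the bracket's front face (box frame x 0, y 0, z 79 mm): 36 mm wide, from z 70 up to the cover's underside at z 89. A tool pushed in along the box's x axis comes under the cover, just above the bolt head (top corner 69 mm high, x 30 to 43).
- cover (a joint): Cover angle (rad): 0 shut, grows as it opens up and backward (away from the bracket), stop at 2.95. Plain steel plate 0.2 kg, 77 mm deep, 166 wide, 3 thick, lying on the walls, 4.5 mm out over the bracket's front. Hinge line along the box's y at x 72.5, z 90.5 mm. Lifts with about 1 N at the front edge; falls shut if let go before upright (1.57), falls back by itself beyond about 1.75.
- cover_edge (a point): Middle of the cover's front edge (the edge away from the hinge); turns with the cover.
- bolt_head (a point): Centre of the bolt head behind the bracket, under the cover (at rest box x 36.5, y 0, z 52 mm: 36 mm below the walls' top); axes as the box's. Steel hexagon 30 mm across flats, 34.6 across corners, 13 thick along x; flats face left and right (+-y), a corner up, when bolt_turn is 0. Its axis lies along box x. Slides with bolt_push. Shank and collar (27 mm thick) lie between head and bracket.
- bolt_push (a joint): How far the bolt is pressed towards the bracket (m): 0 at rest (head 12 mm clear of the collar on the bracket's back, which spans box x 6 to 18 mm), 0.012 fully home (head on the collar, 12 mm more thread out in front). The bolt moves along minus the box's x. A spring in the collar pushes it back: 2.5 N at rest, 5.5 N at home.
- bolt_turn (a joint): Angle of the bolt about the box's x axis (rad), starts within 0.2 of 0; 0 = side flats upright. It turns loosely: two upright fingers that close on the side flats square it up by themselves.
- head_left: Left half (+y, box frame) of the bolt head, with its left flat; origin at the head's centre.
- head_right: Right half (-y, box frame) of the bolt head, with its right flat; origin at the head's centre.
- screwdriver: Flat-blade screwdriver 221 mm long, 0.11 kg, lying on the stand in front of the box. Origin midway along its length, on its underside. Handle (blue, 28 mm wide, 27 high) along its +y axis from y 10 to 110 mm; the shaft (9 mm thick) along -y to the tip at y -110, its axis 13.5 mm above the underside.
- screwdriver_grip (a point): Point to grip in the screwdriver's handle: on its axis, 45 mm from the origin towards the handle's end, 13.5 mm above the stand while it lies; near its centre of mass. Axes as the screwdriver's.
- screwdriver_tip (a point): End of the screwdriver's blade, on its axis, 155 mm from the grip point.
- nut: Bystander: loose steel nut, 30 mm across flats, 16 mm high, waiting on the stand in front of the box, to its right.
- marker: Bystander: marker pen, 132 mm long, lying left of the screwdriver.
- grease_tin: Bystander: tin with a lid, diameter 74, 49 mm high, far behind on the right.
- gauge_block: Bystander: steel gauge block with two pins, 52 mm long, 40 high, right of the box.

How it is judged (in metres and radians):
On the way, in this order (a step that is already met when the one before it is completed fails the run):
1. the screwdriver, held in the fingers, levers the cover up (value of joint cover above 0.5 rad and contact force between screwdriver and cover above 0.2 N and contact force between the fingers and screwdriver above 1 N), for 0.1 s.
2. the cover is folded right back (value of joint cover above 2.6 rad), for 0.3 s.
3. the screwdriver is laid down on the stand and let go (height (world z) of each of screwdriver_grip, screwdriver_tip below 0.03 m and contact force between the fingers and screwdriver below 0.1 N and linear speed of screwdriver below 0.03 m/s), for 0.3 s.
4. the bolt head is gripped on both side flats (contact force between the fingers and head_left above 5 N and contact force between the fingers and head_right above 5 N), for 0.2 s.
At the end, for the whole second after the job is handed in: Through the last second: bolt within 1.5 mm of home, gripped with over 5 N on each side flat, not turning (under 0.3 rad from flats upright); cover folded back beyond 2.6 rad; screwdriver lying on the stand (axis under 30 mm), let go (all of step 4 and value of joint bolt_push above 0.0105 m and value of joint bolt_turn between -0.3 and 0.3 rad and velocity of joint bolt_turn between -0.1 and 0.1 rad/s and value of joint cover above 2.6 rad and height (world z) of each of screwdriver_grip, screwdriver_tip below 0.03 m and contact force between the fingers and screwdriver below 0.1 N); the arm keeps its last pose, push and grip.
It fails at once if fingers on the cover before it is upright (contact force between the fingers and cover above 1 N and value of joint cover below 1.5 rad).
It fails at once if the screwdriver is let go of more than 8 cm above the stand (height (world z) of screwdriver_grip above 0.08 m and contact force between the fingers and screwdriver below 0.1 N).
It fails at once if another thing is pushed more than 4 cm away (distance of any of nut, marker, grease_tin, gauge_block from where it was at the start of the episode above 0.04 m).
It also fails if it takes over 58 s, if anything falls off the work surface, if the arm or the gripper's body presses on something with over 40 N, if the wrist force passes 120 N, or if a joint passes its speed limit or range.

## Working session

There is one attempt and no reset: what is moved stays moved. The work goes in short steps, each a Python script; the robot and the scene stay as the last script left them, time stands still between calls to the robot, and variables do not carry over. Pictures are saved under pics/ and viewed, at most 10 in all, crops included, and the job is handed in when it is done.

```bash
ls; mkdir -p pics; cat > h.py <<'E'
import numpy as np, cv2
from workcell import robot, grip, solver, grab_frame, ticket
def save(f,n): cv2.imwrite(f'pics/{n}.png', f['image'][:,:,::-1])
def pts(f):
    """world point for each pixel from depth"""
    h,w=f['depth'].shape; v,u=np.mgrid[0:h,0:w].astype(float)
    r=rays(f,u,v); p=r*f['depth'][...,None]
    T=f['world_from_camera']; return p@T[:3,:3].T+T[:3,3]
def rays(f,u,v):
    xd=(np.asarray(u,float)-f['cx'])/f['fx']; yd=(np.asarray(v,float)-f['cy'])/f['fy']; x,y=xd,yd
    for _ in range(15):
        s=1+f['k1']*(x*x+y*y); x,y=xd/s,yd/s
    return np.stack([x,y,np.ones_like(x)],-1)
def plane(f,u,v,z):
    T=f['world_from_camera']; d=rays(f,u,v)@T[:3,:3].T; o=T[:3,3]
    return o+d*((z-o[2])/d[...,2])[...,None]
E
python3 - <<'E'
from h import *
import pickle
for n in('top','side'):
    f=grab_frame(n); save(f,n+'0'); pickle.dump(f,open(n+'0.pkl','wb'))
    print(n,f['fx'],f['k1'],f['world_from_camera'].round(3).tolist(),(f['depth']>0).mean())
o=robot.observe(); print(o['tool_rot'],o['t'])
E
```

```text
pics
top 417.6883809806765 -0.06943850130480084 [[-0.008, -0.998, 0.068, 511.034], [-1.0, 0.009, 0.01, 153.937], [-0.01, -0.068, -0.998, 1136.993], [0.0, 0.0, 0.0, 1.0]] 0.9960225423177084
side 405.5593255332158 -0.10571502319162462 [[-0.95, -0.188, 0.251, 381.285], [-0.313, 0.52, -0.795, 853.835], [0.018, -0.833, -0.552, 580.883], [0.0, 0.0, 0.0, 1.0]] 0.9960784912109375
[-3.14068029e+00  2.28101037e-07  3.31769540e-01] 0.1
```

View pics/top0.png

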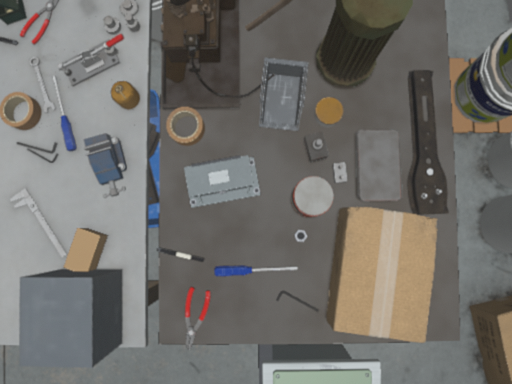

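View pics/side0.png

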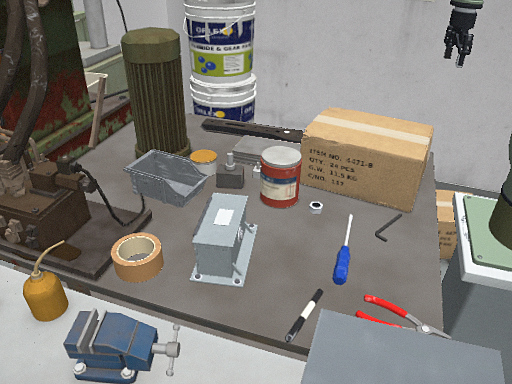

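The top view shows the box at about (222,181), with its foot plate's front edge low in the image. The screwdriver runs from about (216,270) at the handle to (297,268) at the tip, with the nut at (301,236) and the marker at (182,255). In the side view the red tin at (280,175) is a tall obstacle to the right of the box.

```bash
cat > m.py <<'E'
from h import *
import pickle
for n in('top','side'):
    f=pickle.load(open(n+'0.pkl','rb')); P=pts(f); hsv=cv2.cvtColor(f['image'],cv2.COLOR_RGB2HSV)
    tbl=P[(np.abs(P[...,2])<8)]; print(n,'table z',np.median(tbl[:,2]))
    X,Y,Z=P[...,0],P[...,1],P[...,2]
    roi=(X>420)&(X<720)&(Y>80)&(Y<400)
    m=roi&(Z>82)&(Z<102)
    k,l,s,c=cv2.connectedComponentsWithStats(m.astype(np.uint8)); i=1+np.argmax(s[1:,4]); q=P[l==i]
    r=cv2.minAreaRect(q[:,:2].astype(np.float32)); print('cover',r,np.median(q[:,2]),len(q)); print(cv2.boxPoints(r))
    # pixel contour of the cover cast on z=92
    cn=cv2.findContours((l==i).astype(np.uint8),0,1)[0][0][:,0]; r=cv2.minAreaRect(plane(f,cn[:,0],cn[:,1],92.)[:,:2].astype(np.float32)); print('cover ray',r)
    # foot plate
    b=(hsv[...,0]>100)&(hsv[...,0]<125)&(hsv[...,1]>130)&(X>250)&(X<450)&(Y>-50)&(Y<400)&(Z>-10)&(Z<60)
    k,l,s,c=cv2.connectedComponentsWithStats(b.astype(np.uint8)); i=1+np.argmax(s[1:,4]); q=P[l==i]; print('handle',cv2.minAreaRect(q[:,:2].astype(np.float32)),np.percentile(q[:,2],[5,50,95]),c[i],len(q))
    vu=np.argwhere(l==i); g=plane(f,vu[:,1],vu[:,0],15.)[:,:2].astype(np.float32); print(cv2.boxPoints(cv2.minAreaRect(g)))
    # objects above table in the front area
    o=(X>250)&(X<850)&(Y>-350)&(Y<400)&(Z>4)&(Z<300)
    k,l,s,c=cv2.connectedComponentsWithStats(o.astype(np.uint8),connectivity=8)
    for i in range(1,k):
        if s[i,4]>12:
            q=P[l==i]; print(c[i].round(),s[i,4],q.min(0).round(),q.max(0).round())
E
python3 m.py
python3 - <<'E'
import cv2,numpy as np
a=cv2.imread('pics/top0.png')[140:300,150:350]; cv2.imwrite('pics/c1.png',cv2.resize(a,None,fx=4,fy=3.75,interpolation=cv2.INTER_CUBIC)[:600])
E
```

```text
top table z 0.7403968536413004
cover ((647.5006713867188, 265.8468322753906), (81.29069519042969, 166.26063537597656), 10.027521133422852) 92.46655958475412 2062
[[593.00146 340.63007]
 [621.9509  176.90918]
 [701.9999  191.0636 ]
 [673.0504  354.7845 ]]
cover ray ((647.365966796875, 265.7845153808594), (80.95160675048828, 166.11949157714844), 9.932888984680176)
handle ((399.4693298339844, 234.0145263671875), (95.64070129394531, 24.434337615966797), 89.77633666992188) [18.06581592 25.16781597 29.41996905] [231.87 270.49] 300
[[386.89554 186.45712]
 [410.81076 186.34207]
 [411.27377 282.59647]
 [387.35855 282.71152]]
[281. 118.] 457 [771.  37.   4.] [850. 165.  81.]
[328. 113.] 632 [786. -62.   4.] [850.  10.  56.]
[390. 253.] 15476 [ 250. -350.    4.] [850.  -7. 157.]
[193. 120.] 971 [739. 216.   4.] [850. 400.  52.]
[278. 113.] 13 [816. 104.   4.] [839. 117.   8.]
[269. 114.] 16 [815. 123.   4.] [837. 140.   7.]
[283. 115.] 17 [805.  87.   4.] [837. 101.   8.]
[378. 165.] 3158 [ 582. -232.    4.] [ 779. -100.   43.]
[316. 146.] 552 [692. -21.   4.] [774.  41.  95.]
[221. 179.] 2864 
[... 877 characters left out ...]
843536376953), 1.7972412109375) [11.58870581 23.86351174 27.41297583] [341.36061947 265.86283186] 452
[[385.30707 293.9541 ]
 [389.8448  179.73735]
 [416.04755 180.77838]
 [411.50983 294.99512]]
[320. 160.] 16601 [ 250. -341.    4.] [850. 165. 154.]
[223. 241.] 4569 [572. 163.   4.] [697. 368.  96.]
[315. 207.] 130 [476.  37.   4.] [507.  72.  18.]
[139. 249.] 1726 [741. 216.   4.] [850. 400.  49.]
[343. 259.] 565 [387.  65.   4.] [414. 286.  29.]
[386. 227.] 128 [289.   9.   4.] [345. 123.  10.]
[310. 306.] 270 [423. 315.   5.] [454. 400.  16.]
[390. 307.] 405 [251. 300.   4.] [347. 341.  16.]
[373. 319.] 167 [276. 343.   5.] [356. 360.  15.]
[410. 329.] 30 [250. 347.   7.] [273. 358.  12.]
```

View pics/c1.png

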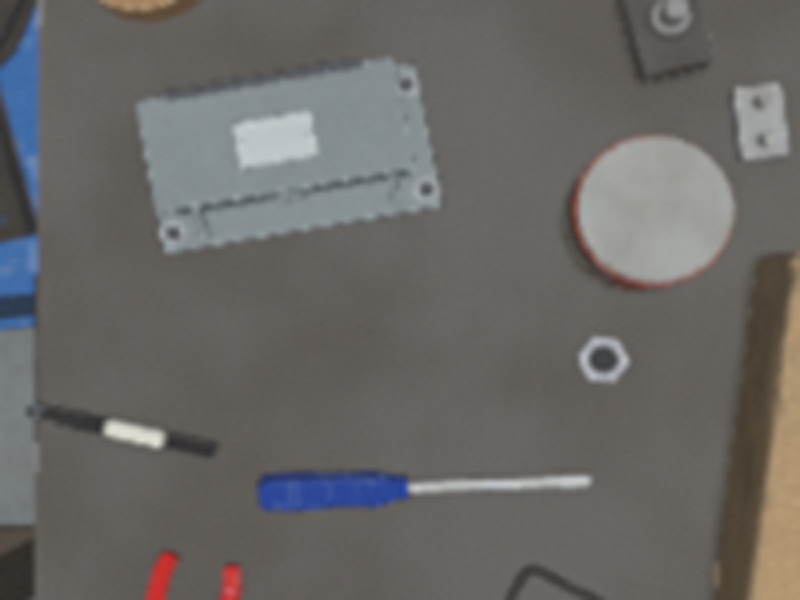

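The crop confirms the box's front face points down in the image, turned by 10°. The screwdriver is nearly along world y with its tip turned slightly forward. From the cover fit, the box origin is about (612, 260), yaw 0.174, and the foot plate extents agree with that.

```bash
cat >> h.py <<'E'
PSI=0.1745; O=np.array([611.9,259.8,0]); BX=np.array([np.cos(PSI),np.sin(PSI),0]); BY=np.array([-np.sin(PSI),np.cos(PSI),0])
def W(x,y,z): return O+BX*x+BY*y+np.array([0,0,z])
E
python3 - <<'E'
from h import *
import pickle
for n in('top','side'):
    f=pickle.load(open(n+'0.pkl','rb')); P=pts(f); X,Y,Z=P[...,0],P[...,1],P[...,2]
    m=(X>380)&(X<420)&(Y>60)&(Y<290)&(Z>6)&(Z<35); q=P[m]
    for a,b in((65,110),(110,170),(195,235),(235,280)):
        s=q[(q[:,1]>a)&(q[:,1]<b)]; print(n,a,np.median(s,0).round(1),((s[:,0].min()+s[:,0].max())/2).round(1))
q0=robot.observe()['q']
for p,y in (([401,220,330],-1.534),([401,220,175],-1.534),(W(-215,0,330),PSI),(W(-138,0,240),PSI),(W(-50,0,320),PSI),(W(40,0,204),PSI)):
    s=solver.solve_ik(list(p),[np.pi,0,y]); print(None if s is None else np.round(s,2))
E
```

```text
top 65 [404.8  85.   15.1] 405.8
top 110 [402.8 142.4  15.7] 406.0
top 195 [401.7 215.4  24.2] 400.1
top 235 [401.4 257.6  25.5] 398.6
side 65 [404.4  85.9  14.5] 404.7
side 110 [402.7 141.6  14.7] 402.8
side 195 [400.9 218.7  24.9] 401.5
side 235 [399.6 259.4  24.8] 399.8
[-1.03  0.86  0.91  2.01 -0.98  0.8  -2.63]
[-0.66  1.    0.16  2.08 -1.12  0.15 -2.56]
[-0.86  0.73  0.52  2.   -0.65  0.58 -1.3 ]
[-0.74  0.95  0.43  1.81 -0.71  0.54 -1.24]
[-0.62  0.9   0.32  1.43 -0.33  0.87 -1.59]
[-0.57  1.19  0.38  1.1  -0.44  0.93 -1.54]
```

```bash
python3 - <<'E'
from h import *
R=[np.pi,0,-1.546]
robot.move_to([401,220.5,300],R); print(robot.observe()['t'])
robot.servo_line([401,220.5,176],max_speed=120,guard=15)
o=robot.observe(); print(o['t'],o['position'],o['contact_force'])
print(grip(0,100)); o=robot.observe(); print(o['t'],o['gripper_width'],o['finger_force'],o['position'])
robot.servo_line([401,220.5,270],max_speed=150)
robot.move_to(W(-195,0,162+79),[np.pi,0,PSI])
o=robot.observe(); print(o['t'],o['gripper_width'],o['finger_force'],o['position'],o['tool_rot'])
for n in('side','top'):
    f=grab_frame(n); save(f,n+'1'); import pickle; pickle.dump(f,open(n+'1.pkl','wb'))
    P=pts(f)-O; x,y,z=P@BX,P@BY,P[...,2]
    m=(x>-125)&(x<-27)&(abs(y)<25)&(z>45)&(z<110)
    for a in range(-125,-27,15):
        s=m&(x>a)&(x<a+15); 
        if s.sum(): print(n,a,s.sum(),'x max %.1f'%x[s].max(),'y med %.1f'%np.median(y[s]),'z',np.percentile(z[s],[5,50,95]).round(1))
E
```

```text
3.1667
4.55 [400.98005136 220.46055368 176.00468531] [-0.2933759   0.01125525  0.68478474]
False
5.15 24.190831868409845 97.69531364785507 [400.97596974 220.48339045 176.39108503]
7.1167 24.2640426138457 98.2702657347545 [419.78150937 225.83210872 240.74372781] [3.14132955e+00 6.25242816e-04 1.72202996e-01]
side -125 27 x max -110.7 y med 2.4 z [75.4 78.5 80.4]
side -110 24 x max -95.0 y med 1.9 z [75.1 77.8 80. ]
side -95 24 x max -81.2 y med 2.0 z [74.8 78.1 80.3]
side -80 27 x max -65.3 y med 1.9 z [74.6 78.2 80.4]
side -65 25 x max -51.4 y med 3.0 z [74.9 78.4 81.2]
side -50 30 x max -37.8 y med 3.4 z [74.1 78.9 80.4]
top -125 16 x max -111.0 y med -0.4 z [76.8 80.7 83.4]
top -110 15 x max -95.7 y med -0.3 z [76.2 80.  83.1]
top -95 16 x max -80.4 y med -0.3 z [74.1 79.6 83.1]
top -80 13 x max -65.4 y med -0.2 z [78.  80.3 81.9]
top -65 18 x max -50.3 y med -0.2 z [76.6 80.3 82.4]
top -50 15 x max -38.9 y med -0.5 z [76.  78.8 83.5]
```

View pics/side1.png

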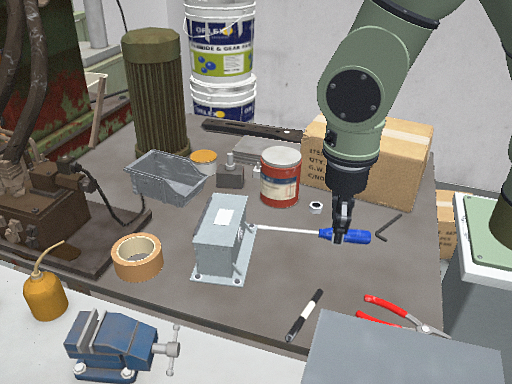

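The side view shows the screwdriver level in the gripper. Its tip, near (257,229), sits just in front of the notch at the box's front edge, around (240,215). The lateral error is about 1 mm and the axis is at z≈77, so I'll insert 2 mm higher and lever along an arc.

```bash
python3 - <<'E'
from h import *
Z=163+1.0   # TCP above screwdriver axis
def tip(x,z,**k): return robot.servo_line(W(x-155,0,z+Z),[np.pi,0,PSI],**k)
print(tip(-36,79,max_speed=60))
print('ins',tip(17,79,max_speed=70,guard=10)); o=robot.observe(); print(o['t'],o['position']-W(17-155,0,79+Z),o['contact_force'].round(1))
r=55.5
for th in (0.15,0.4,0.65,0.9,1.15,1.4,1.65,1.9,2.05):
    g=tip(72.5-r*np.cos(th),90.5+r*np.sin(th)-4*max(np.cos(th),0),max_speed=90,guard=25)
    o=robot.observe(); print(th,g,o['contact_force'].round(1),round(o['gripper_width'],1),round(o['t'],2))
    if g: break
f=grab_frame('side'); save(f,'side2')
E
```

```text
False
ins False
8.375 [-0.31405858 -0.01998656 -0.01046273] [-0.5 -0.8 -0.9]
0.15 False [ 0.3 -0.2 -2.1] 24.4 8.7
0.4 False [-0.6 -0.4 -3.4] 23.8 9.01
0.65 False [-1.  -0.2 -2.6] 24.1 9.32
0.9 False [-0.4  0.9 -1.9] 23.8 9.62
1.15 False [-0.4  0.1 -1.1] 24.3 9.93
1.4 False [ 0.1  0.4 -1.7] 24.2 10.24
1.65 False [-0.6  0.1 -0.9] 24.0 10.55
1.9 False [ 0.6 -1.1 -1.5] 24.3 10.85
2.05 False [-1.  -0.6 -0.9] 24.2 11.1
```

View pics/side2.png

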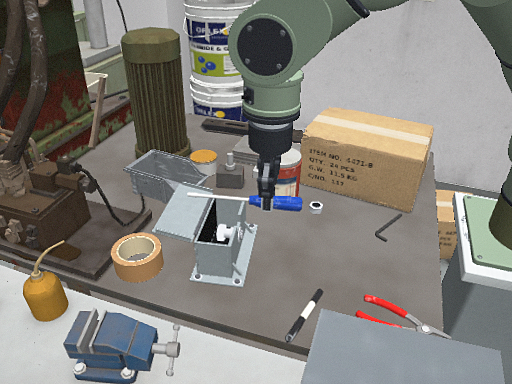

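The cover is folded right back, showing at (185,210), and the bolt head is visible in the gap at (224,232). Next I lay the screwdriver down in front of the box.

```bash
python3 - <<'E'
from h import *
R=[np.pi,0,PSI]
z=robot.observe()['position'][2]
robot.servo_line(W(-215,0,z),R,max_speed=200)
robot.servo_line(W(-215,0,185),R,max_speed=150)
print(robot.servo_line(W(-215,0,175.5),R,max_speed=25,guard=5))
o=robot.observe(); print(o['position'],o['contact_force'].round(1),o['t'])
grip(60); robot.sleep(0.5)
robot.servo_line(W(-215,0,340),R,max_speed=200)
grip(62)
o=robot.observe(); print(o['t'],o['gripper_width'])
for n in('top','side'):
    f=grab_frame(n); save(f,n+'3')
    P=pts(f)-O; x,y,z=P@BX,P@BY,P[...,2]
    m=(abs(y)<60)&(x>85)&(x<140)&(z>70)&(z<140); print(n,'cover slope',m.sum(),np.polyfit(x[m],z[m],1).round(3))
    m=(x>-290)&(x<-35)&(abs(y)<40)&(z>5)&(z<50); print('sd',m.sum(),x[m].min(),x[m].max(),np.percentile(z[m],98))
    for lo,hi in((25,55),):
        m=(x>lo)&(x<hi)&(abs(y)<22)&(z>45)&(z<80); s=P[m]; print('head',m.sum(),np.percentile(x[m],[3,50,97]).round(1) if m.sum() else 0,np.percentile(y[m],[3,50,97]).round(1),np.percentile(z[m],[3,50,97]).round(1))
import numpy as np
f=grab_frame('top'); a=f['image'][140:300,150:350][:,:,::-1]; cv2.imwrite('pics/c3.png',cv2.resize(a,(800,600),interpolation=cv2.INTER_CUBIC))
E
```

```text
True
[400.2107887  222.60270568 176.41244406] [-1.8 -1.3 12.3] 13.425
15.5417 61.93358865397462
top cover slope 1064 [ 0.198 77.691]
sd 186 -271.94734634824914 -44.76652590100479 26.045477216485573
head 83 [26.7 34.5 42.8] [-15.3  -0.9  14.2] [53.6 64.2 70. ]
side cover slope 1069 [ 0.205 76.244]
sd 815 -278.9123175877871 -57.047505282933955 27.48426535567798
head 137 [26.1 35.1 43.4] [-10.9   8.2  16.6] [46.9 60.4 68.7]
```

View pics/c3.png

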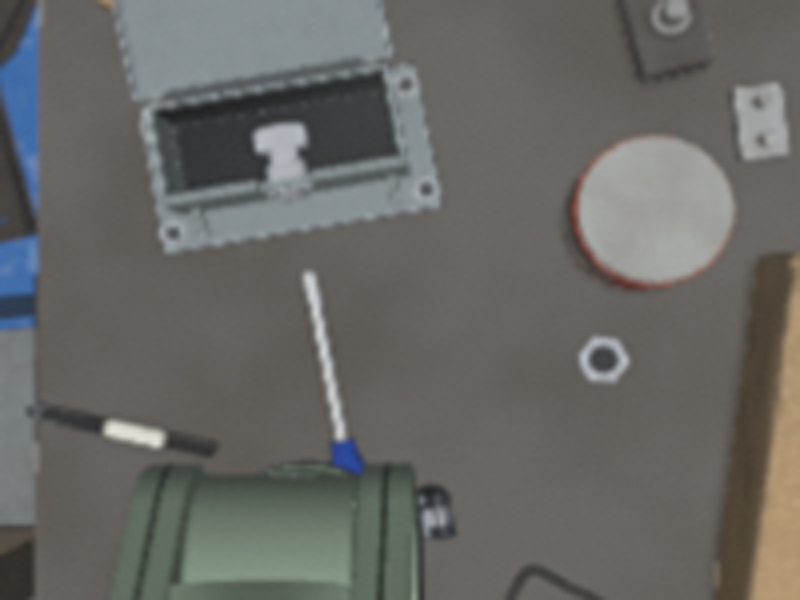

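The screwdriver now lies in front of the box, with its tip at (310,272). The cover is flat back (slope gives about 2.94 rad), and the head is free in the gap at (280,140), where it was expected. Next I go down and grip it.

```bash
python3 - <<'E'
from h import *
R=[np.pi,0,PSI]
robot.move_to(W(40.5,0,330),R); 
print(robot.servo_line(W(40.5,0,204),R,max_speed=80,guard=10))
o=robot.observe(); print(o['t'],o['position']-W(40.5,0,204),o['contact_force'].round(1))
grip(0,70); robot.sleep(0.4)
o=robot.observe(); print(o['t'],o['gripper_width'],o['finger_force'],o['contact_force'].round(1))
f=grab_frame('side'); cv2.imwrite('pics/c4.png',cv2.resize(f['image'][150:300,140:340][:,:,::-1],(800,600),interpolation=cv2.INTER_CUBIC))
E
```

```text
False
18.5167 [0.09691375 0.06148004 0.44287678] [ 0.4  0.2 -0.7]
19.325 29.126601812050215 68.60732942819595 [-2.6 -0.2  5.9]
```

View pics/c4.png

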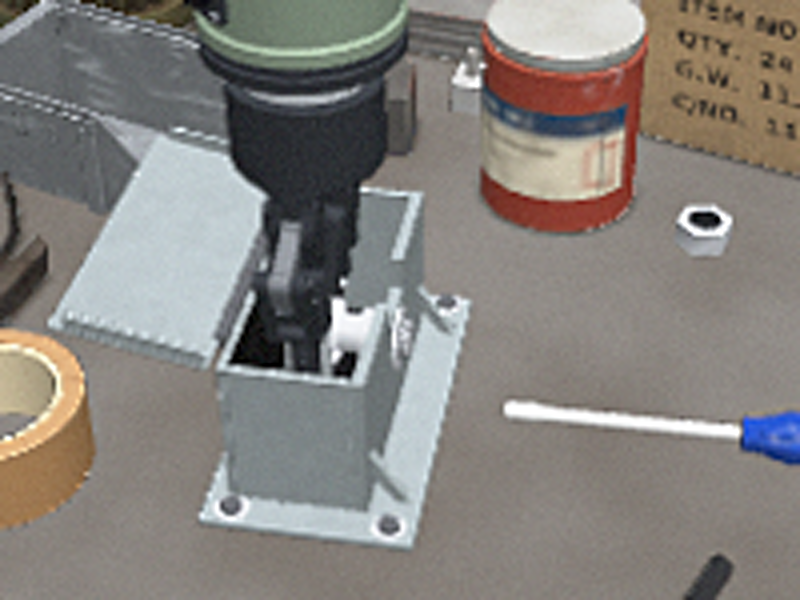

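The fingers are around the head at (310,330) in the crop, and a width of 29.1 mm fits the side flats. Next I press home.

```bash
python3 - <<'E'
from h import *
R=[np.pi,0,PSI]; o=robot.observe(); p0=o['position']
for d in (4,8,10,11,12,13,14,15,16):
    g=robot.servo_line(p0-BX*d,max_speed=20,guard=25); o=robot.observe()
    fx=o['contact_force']@BX; print(d,g,((p0-o['position'])@BX).round(2),'fx %.1f'%fx,round(o['gripper_width'],2),round(o['finger_force'],1))
    if g or fx>22: break
robot.sleep(0.5); o=robot.observe(); print(o['t'],o['contact_force'].round(1),((p0-o['position'])@BX).round(2))
f=grab_frame('side'); cv2.imwrite('pics/c5.png',cv2.resize(f['image'][150:300,140:340][:,:,::-1],(800,600),interpolation=cv2.INTER_CUBIC))
P=pts(f)-O; x,y,z=P@BX,P@BY,P[...,2]
E
```

```text
4 False 3.95 fx 4.0 28.96 69.0
8 False 7.97 fx 4.3 29.04 69.1
10 False 9.9 fx 6.0 28.88 69.1
11 False 10.87 fx 5.5 28.97 69.2
12 False 11.86 fx 5.3 29.35 69.2
13 False 12.47 fx 11.5 29.28 69.5
14 False 12.98 fx 18.7 29.27 69.8
15 False 13.46 fx 26.7 28.94 70.2
22.075 [ 26.1   5.7 -11.5] 13.46
```

View pics/c5.png

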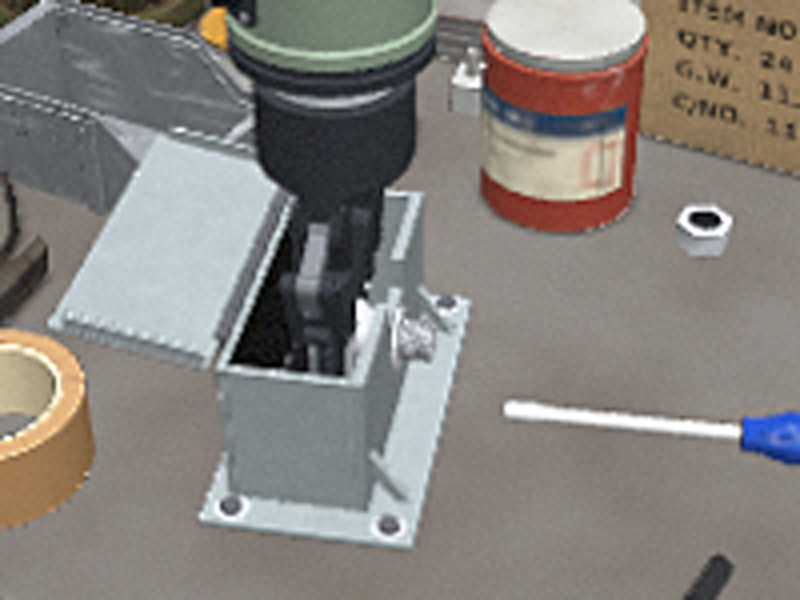

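The bolt's thread now stands further out in front, at (420,335). The force rose sharply at 12 mm of travel, so the head is home on its collar. The grip is steady, so I'm handing in.

```bash
python3 -c "
from h import *
print(ticket.close_job())"
```

```text
the job is handed in; nothing more can be done
None
```

I handed the job in with the bolt head gripped on both side flats (about 70 N) and pressed home on its collar; the cover is folded right back and the screwdriver lies on the stand, with no verdict shown.

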